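# Line up the counter display in a party shop

## Robot

A 7-joint arm with a two-finger parallel gripper is mounted at the origin on the work surface. World frame = base frame: x ahead of the robot, y to its left, z up, the work surface at z = 0. Lengths are in m, angles in degrees, forces in N, time in s.
With the tool pointing down it reaches from about 0.425 to 0.875 m from the base axis. Payload 4.7 kg.
Tool frame: the origin (TCP) lies on the centre line of the jaws, within the pads' length; the fingertips stand 17 mm ahead of it and the grasp point (between the pads) lies 2 mm behind it; z points along the fingers, y is the line along which they close (so a half turn about z gives the same grasp; the last joint's range is limited). The gripper opens to 87 mm and grips with 3 to 60 N. Pads are 19 mm wide; open, the fingers measure 117 mm over their backs; the gripper's body (75 mm by 190 mm) begins 51 mm behind the grasp point.
Start: joints at [78.1, 18.392, -4.016, 83.108, 1.295, 78.541, -3.26], TCP at [0.143, -0.634, 0.213] pointing down, gripper open.
Joint ranges: [-163.93, 163.93], [-17.29, 119.83], [-79.2, 71.16], [3.27, 140.29], [-89.18, 269.18], [5.43, 117.66], [-154.24, 154.24]. Speed limits (degrees/s): [147.25, 147.25, 180, 180, 180, 180, 180].

## Interface

Orientations are given as [roll, pitch, yaw] about the fixed x, y, z axes, in that order (R = Rz(yaw) Ry(pitch) Rx(roll)).
In Python, from cell import env, read_camera gives the robot as it stands.
- The arm moves only by the shell command python3 -m jog 'ROWS' [FORCE]. ROWS is JSON, a list of rows, each a list of 5 numbers: the opening, from 0 (shut) to 1 (fully open), then the shift along the tool's x, y, z each as a share of 0.02 m, from -1 to 1, then the turn about the tool's z as a share of 45 degrees, from -1 to 1. In form: [[gripper, x, y, z, yaw], ...]. A call has 1 to 12 rows; each row shifts and turns the commanded pose from where the row before left it, along the tool's axes as they then stand; what a row does not reach is not made up. A row lasts 1/12 s, in which the tool goes at most 41.7 mm and 7.16 degrees, less where a joint would pass 70% of its speed; a pose out of reach is approached as far as the arm can. A call with a number of a shift or a turn outside -1 to 1 is refused whole. A call with a gripper value outside its range is refused whole. The fingers move at their own pace and stop on an object; FORCE is the grip in N (left out, the last holds). Time passes only in rows, so rows that do not move let the fingers close. It gives the time, the measured TCP pose, the force, the opening and the grip force at its end, in the units of the state.
- env.get_obs(): the state, without advancing time (a new reading comes with each control period).
- read_camera(name): name is "scene" or "top"; returns a dict with "color" (420x560x3 uint8, red, green, blue), "range_z" (420x560 float32, m along the optical axis (not along the pixel's ray), 0 where there is no reading), "mtx" (3x3 intrinsics, pixels), "k1" (the pictures are not rectified: a ray, as slopes to the right and down, at radius r is drawn at 1 + k1 r^2 times it, then the intrinsics apply), "world_from_camera" (4x4, takes a point from camera to world coordinates). Camera axes: x right, y down, z forward; pixel columns grow to the right and rows downward; lengths in m; the calibration is good to about 2 mm. A picture is of the moment at which its call begins.
- env.sign_off(): hands the job in; it is judged then, once.
The state is a dict: "time_s": time; "qpos": joint angles; "joint_velocities": joint speeds; "effort": joint torques, N m; "tool_pos": TCP position; "tool_rot": TCP orientation; "force": force on the tool from outside, world axes, zero at the start; "wrist_torque": the same for the moment, N m; "grip_width": finger opening in m; "grasp_force": force on a finger pad.
Only numpy, scipy, OpenCV 4.12 (cv2) and the standard library are available. Lean on these libraries where they do the work, as an engineer would, in place of code of your own. Each camera call takes 0.05 s, during which the arm holds its last target. There are 200 camera calls.

## Task

Tidy the counter display by pushing only: first slide the flat toy carton along the counter into the corner of the wooden battens, its long side flush against the long batten and its end up against the short batten. Then push the squat round tin up beside it, so that the tin touches both the long batten and the free end of the carton, and take the hand away. Push gently, without pinching, picking up or tipping either of them, and leave the bottle, the jar and the ribbon spool where they stand.

Things in the scene. Friction and masses are not known exactly. Their poses are not given: they have to be found in the camera images.
- corner: Fixed L of two brown wooden battens on the counter, 18 mm thick, 26 mm high. Origin: inner corner where the inside faces meet, at counter height. Long batten's inside face: plane x = 0, from y = 0 to -440 mm, the display on its -x (robot) side. Short batten's inside face: plane y = 0, from x = 0 to -90 mm, the display on its -y side. Place and yaw vary.
- carton: Loose flat toy carton, brown board with paper panels, 80 (own x) by 150 (own y) by 60 mm high, 0.2 to 0.4 kg. Origin: centre of the underside, z up. Starts 30 to 80 mm short of the long batten, up to 0.3 rad askew of the corner's frame; its +x side goes against the long batten, its +y end against the short one, the tin at its -y end.
- tin: Loose squat round sweet tin, bare metal with a paper band, 64 mm in diameter, 60 mm high, 0.17 to 0.35 kg. Origin: centre of the underside; z up. It starts standing off the long batten, to the robot's right of the carton.
- bottle: Bystander: amber syrup bottle, 64 mm in diameter, 160 mm high, standing loose to the left of the short batten or far to the right of the tin (swaps with the jar). Origin: centre of the underside.
- jar: Bystander: clear jar, 68 mm in diameter, 100 mm high, standing loose at the other of those two places. Origin: centre of the underside.
- spool: Bystander: ribbon spool lying flat, 48 mm in diameter, 31 mm high, loose, in front of the short batten's robot-side end. Origin: centre of the underside.
Things that resemble listed ones, but are neither listed nor needed, are in the scene too. What is shaped like the carton but blue or green is not meant.

How it is judged:
By the outcome, as a careful person would: the job done as asked, in the order asked, and still so for the second after the job is handed in, with the robot touching nothing.
It also fails if it takes over 67 s, if anything falls off the work surface, if the arm or the gripper's body presses on something with over 40 N, if the wrist force passes 120 N, or if a joint passes its speed limit or range.

## Working session

There is one attempt and no reset: what is moved stays moved. The work goes in short steps, Python scripts to look and compute and a shell command to move; the robot and the scene stay as the last step left them, time stands still between calls to the robot, and variables do not carry over. Pictures are saved under pics/ and viewed, at most 10 in all, crops included, and the job is handed in when it is done.

```bash
ls; mkdir -p pics
cat > h.py <<'E'
import numpy as np, cv2
from cell import env, read_camera
def snap(name,fn=None):
    c=read_camera(name)
    if fn: cv2.imwrite('pics/'+fn,c['color'][:,:,::-1])
    return c
def world(c,u,v,z=None):
    K=c['mtx'];T=c['world_from_camera']
    d=np.array([(u-K[0,2])/K[0,0],(v-K[1,2])/K[1,1]]);s=d.copy()
    for _ in range(20): s=d/(1+c['k1']*(s@s))
    r=np.array([s[0],s[1],1.])
    if z is None: return T[:3,:3]@(r*c['range_z'][int(round(v)),int(round(u))])+T[:3,3]
    r=T[:3,:3]@r
    return T[:3,3]+r*(z-T[2,3])/r[2]
def cloud(c):
    K=c['mtx'];T=c['world_from_camera'];h,w=c['range_z'].shape
    u,v=np.meshgrid(np.arange(w),np.arange(h))
    d=np.stack([(u-K[0,2])/K[0,0],(v-K[1,2])/K[1,1]],-1);s=d.copy()
    for _ in range(20): s=d/(1+c['k1']*(s**2).sum(-1,keepdims=True))
    p=np.concatenate([s,np.ones((h,w,1))],-1)*c['range_z'][...,None]
    return p@T[:3,:3].T+T[:3,3]
E
python3 - <<'E'
from h import *
o=env.get_obs();print(o['tool_pos'],o['tool_rot'],o['force'],o['time_s'])
a=snap('scene','s0.png');b=snap('top','t0.png')
for c in(a,b):print(c['mtx'],c['k1'],c['world_from_camera'])
E
```

```text
pics
[ 0.14282352 -0.63354346  0.21227448] [-1.79892835e+02  6.82769436e-03  1.27131800e+01] [ 1.69106048  0.27104424 -0.54576919] 0.0
[[476.89290999   0.         276.24676318]
 [  0.         476.89290999 209.34343676]
 [  0.           0.           1.        ]] -0.08699319969691177 [[-0.4953489   0.71777232 -0.48931827  1.19390322]
 [ 0.86869308  0.40842199 -0.28029236  0.269546  ]
 [-0.00133776 -0.56390991 -0.82583523  0.97256893]
 [ 0.          0.          0.          1.        ]]
[[394.06605521   0.         279.59286442]
 [  0.         394.06605521 212.84197143]
 [  0.           0.           1.        ]] -0.07173734170348514 [[-0.01416785 -0.99014205  0.13934845  0.47416089]
 [-0.9998905   0.014625    0.00225715 -0.02804355]
 [-0.00427287 -0.13930121 -0.99024084  1.10630419]
 [ 0.          0.          0.          1.        ]]
```

View pics/t0.png

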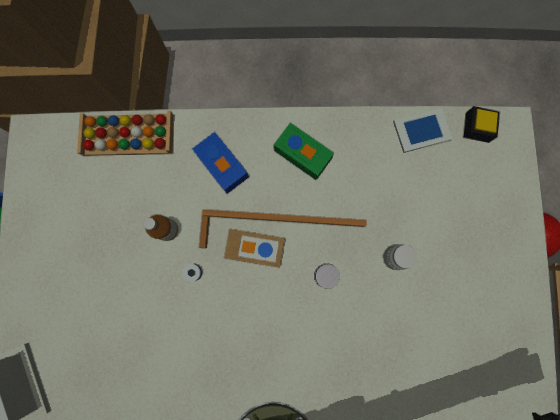

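View pics/s0.png

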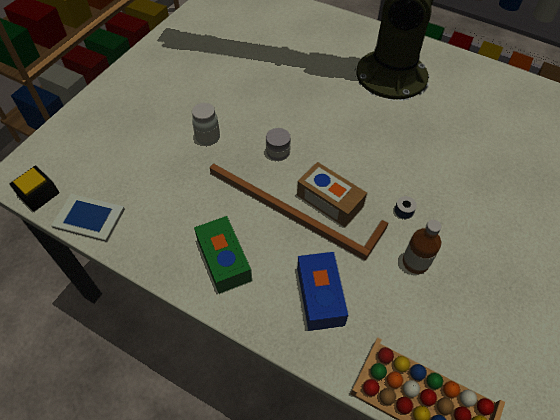

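In the top view, the brown carton is at (254,248), the tin at (327,276), the jar at (400,257), the bottle at (158,227) and the spool at (192,272). The inner corner of the battens is near (208,217).

Could be mistaken for the carton: the blue box (220,162) and green box (303,151). Could be mistaken for the tin: the jar (400,257) and the spool (192,272). By the description I choose brown (254,248) and the squat can (327,276). Next I'll check them in a close crop and measure.

```bash
cat > m.py <<'E'
from h import *
def measure(c):
    P=cloud(c);z=P[...,2]
    def reg(u0,u1,v0,v1,z0,z1):
        m=np.zeros(z.shape,bool);m[v0:v1,u0:u1]=1
        m&=(z>z0)&(z<z1); return P[m][:,:2]
    return P,reg
def rect(p):
    (cx,cy),(w,h),a=cv2.minAreaRect((p*1000).astype(np.float32)); return cx,cy,w,h,a
E
python3 - <<'E'
from m import *
c=snap('top')
im=c['color'][195:300,140:430,::-1]
cv2.imwrite('pics/crop0.png',cv2.resize(im,None,fx=2.7,fy=2.7,interpolation=cv2.INTER_CUBIC))
P,reg=measure(c)
b=reg(195,375,205,228,.015,.035);print('long',len(b),rect(b))
b2=reg(195,214,205,255,.015,.035);print('short',rect(b2))
print('carton',rect(reg(215,295,225,275,.05,.07)))
for n,r in dict(tin=(305,350,255,295,.05,.07),jar=(375,425,235,280,.085,.12),bot=(140,185,205,245,.12,.18),spool=(180,210,258,290,.02,.04)).items():
    p=reg(*r);print(n,len(p),cv2.minEnclosingCircle((p*1000).astype(np.float32)))
# edge clicks at z=.026
for uv in[(208,217),(364,225),(207,247)]:print(uv,world(c,*uv,.026))
E
```

```text
long 1197 (614.673095703125, -34.761749267578125, 460.38983154296875, 50.98390197753906, 89.89888000488281)
short (587.5875244140625, 179.46896362304688, 32.85173416137695, 108.44474792480469, 84.67069244384766)
carton (529.9146118164062, 44.8469352722168, 150.36375427246094, 80.6858901977539, 79.66266632080078)
tin 475 ((451.9292297363281, -148.8680877685547), 32.21049118041992)
jar 456 ((499.3927001953125, -344.7684020996094), 30.50788688659668)
bot 197 ((586.328125, 292.942626953125), 18.359895706176758)
spool 245 ((465.681396484375, 216.3525390625), 23.72176742553711)
(208, 217) [0.61747232 0.1731     0.026     ]
(364, 225) [ 0.58881548 -0.25831489  0.026     ]
(207, 247) [0.53443653 0.17503463 0.026     ]
```

View pics/crop0.png

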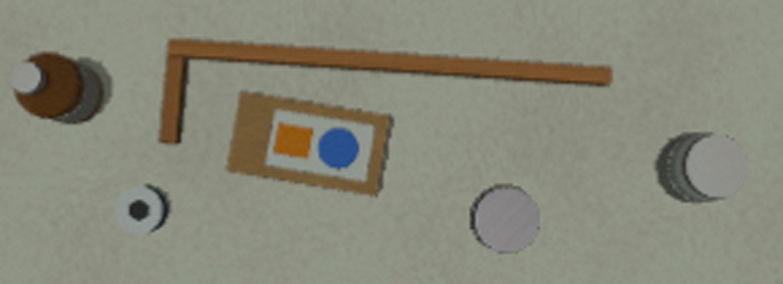

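The crop confirms the plain brown carton, orange square and blue disc on paper, crop (310,143), and the squat grey tin, crop (506,218). The inner corner is at crop (186,58) and the long batten's free end at (610,84).

```bash
python3 - <<'E'
from m import *
c=snap('top');P,reg=measure(c)
hsv=cv2.cvtColor(c['color'],cv2.COLOR_RGB2HSV)
m=np.zeros(hsv.shape[:2],bool);m[203:232,195:372]=1
m&=(P[...,2]>.018)&(P[...,2]<.034)
q=P[m]; xs=[];ys=[]
sel=(q[:,1]<.15)&(q[:,1]>-.25); q=q[sel]
k=np.polyfit(q[:,1],q[:,0],1); r=q[:,0]-np.polyval(k,q[:,1])
print('n',len(q),'slope',k,'res pct',np.percentile(r*1000,[1,5,50,95,99]))
# short batten
m=np.zeros(hsv.shape[:2],bool);m[222:246,196:216]=1
m&=(P[...,2]>.018)&(P[...,2]<.034);s=P[m]
k2=np.polyfit(s[:,0],s[:,1],1);r2=s[:,1]-np.polyval(k2,s[:,0]);print('short',len(s),k2,np.percentile(r2*1000,[1,5,50,95,99]))
E
cat > go.py <<'E'
# usage: go.py cornerx cornery z rel_yaw : turn share-sum, then shift in units of 20 mm
import sys;from h import *
C=np.load('corner.npy') # x,y,yaw(deg)
def loc(p):
    a=np.radians(C[2]);d=np.asarray(p)[:2]-C[:2];return np.array([np.cos(a)*d[0]+np.sin(a)*d[1],-np.sin(a)*d[0]+np.cos(a)*d[1]])
if __name__=='__main__':
    x,y,z,w=map(float,sys.argv[1:5]);o=env.get_obs();a=np.radians(C[2])
    t=C[:2]+[np.cos(a)*x-np.sin(a)*y,np.sin(a)*x+np.cos(a)*y]
    yaw=C[2]+w;d=np.r_[t,z]-o['tool_pos'];b=np.radians(yaw)
    turn=-((yaw-o['tool_rot'][2]+180)%360-180)
    print('at',np.round(loc(o['tool_pos'])*1000,1),'world tgt',t.round(3),'turn',round(turn/45,3),'(max .159/row) then xyz',np.round(np.array([np.cos(b)*d[0]+np.sin(b)*d[1],np.sin(b)*d[0]-np.cos(b)*d[1],-d[2]])/.02,3))
E
```

```text
n 962 slope [0.08076579 0.61745979] res pct [-8.66949041 -8.20112683 -0.05986129  8.38277872  9.28536498]
short 167 [-0.0826961   0.23476606] [-8.45911136 -8.07342318 -0.06685386  8.73002405  9.77564152]
```

```bash
python3 - <<'E'
import numpy as np;np.save('corner.npy',[.6226,.1743,-4.65])
from go import loc
print(loc([.5299,.0448]),loc([.4519,-.1489]),loc([.4657,.2164]))
E
python3 go.py -.20 -.46 .2 0; python3 go.py -.165 -.135 .2 0
```

```text
[-0.08189648 -0.13658883] [-0.14393672 -0.33597463] [-0.15979656  0.02924174]
at [-412.6 -844.3] world tgt [ 0.386 -0.268] turn 0.386 (max .159/row) then xyz [ 10.631 -19.214   0.634]
at [-412.6 -844.3] world tgt [0.447 0.053] turn 0.386 (max .159/row) then xyz [ 12.381 -35.464   0.634]
```

```bash
python3 -m jog '[[1,0,0,0,0.129],[1,0.3,0,0,0.129],[1,0.6,-0.5,0,0.128],[1,0.6,-1,0,0],[1,0.6,-1,0,0],[1,0.6,-1,0,0],[1,0.6,-1,0,0],[1,0.6,-1,0,0],[1,0.6,-1,0,0],[1,0.6,-1,0,0],[1,0.6,-1,0,0],[1,0.6,-1,0,0]]'; python3 -m jog '[[1,0.6,-1,0,0],[1,0.6,-1,0,0],[1,0.6,-1,0,0],[1,0.6,-1,0,0],[1,0.6,-1,0,0],[1,0.6,-1,0,0],[1,0.6,-1,0,0],[1,0.6,-1,0,0],[1,0,-1,0,0],[1,0,-1,0,0],[1,0,-1,0,0],[1,0,-1,0,0]]'; python3 go.py -.155 -.135 .2 0
```

```text
time_s: 1.2
tool_pos: [0.2835, -0.4514, 0.2132]
tool_rot: [180.0, 0.0, -4.7]
force: [-0.8, 0.2, -1.0]
grip_width: 0.087
grasp_force: 0.0
time_s: 2.2
tool_pos: [0.3981, -0.22, 0.2132]
tool_rot: [180.0, 0.0, -4.6]
force: [-0.1, 0.3, 0.0]
grip_width: 0.0868
grasp_force: 0.0
at [-191.8 -411.2] world tgt [0.457 0.052] turn 0.0 (max .159/row) then xyz [  1.841 -13.811   0.659]
```

```bash
python3 -m jog '[[1,0.2,-1,0,0],[1,0.2,-1,0,0],[1,0.2,-1,0,0],[1,0.2,-1,0,0],[1,0.2,-1,0,0],[1,0.2,-1,0,0],[1,0.2,-1,0,0],[1,0.2,-1,0,0],[1,0.2,-1,0,0],[1,0,-1,0,0],[1,0,-1,0,0],[1,0,-1,0,0]]';  python3 -m jog '[[1,0,-1,0,0],[1,0,-0.8,0.5,0],[1,0,0,1,0],[1,0,0,1,0],[1,0,0,1,0],[1,0,0,1,0],[1,0,0,1,0],[1,0,0,1,0],[1,0,0,1,0],[1,0,0,1,0],[1,0,0,0.5,0],[1,0,0,0,0]]'; python3 go.py -.155 -.135 .026 0
```

```text
time_s: 3.2
tool_pos: [0.4534, 0.0162, 0.2133]
tool_rot: [180.0, 0.0, -4.7]
force: [1.2, 0.1, -0.5]
grip_width: 0.0869
grasp_force: 0.0
time_s: 4.2
tool_pos: [0.4544, 0.0509, 0.0313]
tool_rot: [-180.0, 0.3, -4.6]
force: [-0.8, 0.2, 0.7]
grip_width: 0.0871
grasp_force: 0.0
at [-157.7 -136.6] world tgt [0.457 0.052] turn 0.0 (max .159/row) then xyz [ 0.133 -0.079  0.264]
```

```bash
python3 -m jog '[[1,0.3,0,0.26,0],[1,0.3,0,0,0],[1,0.2,0,0,0],[1,0.2,0,0,0],[1,0.2,0,0,0],[1,0.2,0,0,0],[1,0.2,0,0,0],[1,0.2,0,0,0],[1,0.2,0,0,0],[1,0.2,0,0,0],[1,0.2,0,0,0],[1,0,0,0,0]]';  python3 go.py -.09 -.135 .026 0;  python3 - <<'E'
from m import *;from go import loc,C
c=snap('top','t1.png');P,reg=measure(c);r=rect(reg(205,305,215,275,.05,.07));print(r,loc([r[0]/1e3,r[1]/1e3]))
E
```

```text
time_s: 5.2
tool_pos: [0.5057, 0.0473, 0.0282]
tool_rot: [-180.0, -0.1, -4.7]
force: [0.2, 0.3, -0.2]
grip_width: 0.0868
grasp_force: 0.0
at [-106.2 -136.1] world tgt [0.522 0.047] turn -0.0 (max .159/row) then xyz [ 0.811 -0.053  0.111]
(557.5665283203125, 46.00640106201172, 149.69383239746094, 79.24214935302734, 85.33407592773438) [-0.05441881 -0.1331435 ]
```

View pics/t1.png

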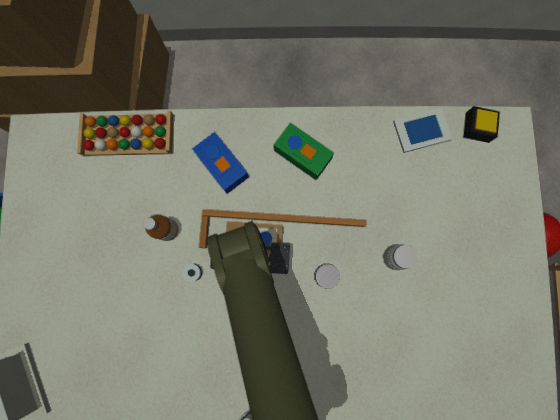

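The arm hides part of the carton, around (255,240), but the fit shows it square to the battens (yaw 85.3 − 90 = −4.7°) with about 14 mm left to the long batten.

```bash
python3 -m jog '[[1,0.15,0,0,0],[1,0.15,0,0,0],[1,0.1,0,0,0],[1,0.1,0,0,0],[1,0.05,0,0,0],[1,0.05,0,0,0],[1,0.05,0,0,0],[1,0.03,0,0,0]]'; python3 -m jog '[[1,0.03,0,0,0],[1,0,0,0,0]]'; python3 -m jog '[[1,0.03,0,0,0],[1,0.03,0,0,0],[1,0,0,0,0]]'; python3 go.py -.09 -.135 .026 0
```

```text
time_s: 5.92
tool_pos: [0.518, 0.046, 0.028]
tool_rot: [180.0, -0.0, -4.7]
force: [-2.3, -0.4, 0.2]
grip_width: 0.087
grasp_force: 1.0
time_s: 6.08
tool_pos: [0.5187, 0.0459, 0.0281]
tool_rot: [-180.0, -0.0, -4.7]
force: [-2.2, 0.5, -0.2]
grip_width: 0.0872
grasp_force: 0.6
time_s: 6.33
tool_pos: [0.5199, 0.0458, 0.0281]
tool_rot: [180.0, -0.0, -4.7]
force: [-1.0, 0.4, -0.3]
grip_width: 0.0869
grasp_force: 0.6
at [ -92.  -136.4] world tgt [0.522 0.047] turn -0.0 (max .159/row) then xyz [ 0.099 -0.069  0.104]
```

```bash
python3 -m jog '[[1,0.05,0,0,0],[1,0,0,0,0]]'; python3 -m jog '[[1,0.05,0,0,0],[1,0,0,0,0]]'; python3 -m jog '[[1,0.05,0,0,0],[1,0,0,0,0]]'
```

```text
time_s: 6.5
tool_pos: [0.5207, 0.0458, 0.0281]
tool_rot: [180.0, 0.0, -4.7]
force: [-2.3, -0.2, 0.7]
grip_width: 0.0869
grasp_force: 0.9
time_s: 6.67
tool_pos: [0.5207, 0.0457, 0.0281]
tool_rot: [180.0, 0.1, -4.7]
force: [-4.2, 0.5, 3.4]
grip_width: 0.0872
grasp_force: 2.5
time_s: 6.83
tool_pos: [0.5207, 0.0457, 0.028]
tool_rot: [179.9, 0.2, -4.6]
force: [-7.5, 0.4, 5.4]
grip_width: 0.0872
grasp_force: 3.9
```

```bash
python3 -m jog '[[1,-0.3,0,0,0],[1,-0.7,0,0,0],[0.6,-0.3,0,-0.5,0],[0.4,0,0.3,-1,0],[0.4,0,0.6,-1,0],[0.4,0,1,-1,0],[0.4,0,1,-0.7,0],[0.4,0,1,0,0],[0.4,0,1,0,0]]'; python3 go.py -.042 -.245 .12 90; python3 -c "
from h import *;print(env.get_obs()['qpos'])
from m import *;from go import loc
c=snap('top');P,reg=measure(c);r=rect(reg(205,305,218,275,.05,.07));print(r,loc([r[0]/1e3,r[1]/1e3]))"
```

```text
time_s: 7.58
tool_pos: [0.4906, -0.0513, 0.114]
tool_rot: [179.9, -0.3, -4.7]
force: [0.0, 0.2, -0.1]
grip_width: 0.0483
grasp_force: 0.0
at [-113.3 -235.5] world tgt [ 0.561 -0.066] turn -2.0 (max .159/row) then xyz [-0.474  3.564 -0.302]
[ 41.95945827   6.06462846 -40.83821466 111.12044929   4.52420405
  64.04629575 -95.33536304]
(571.3681030273438, 44.873138427734375, 152.5477752685547, 75.36219024658203, 89.2094955444336) [-0.04057079 -0.13315416]
```

```bash
python3 -m jog '[[0.4,0,0,0,0.154],[0.4,0,0,0,0.154],[0.4,0,0,0,0.154],[0.4,0,0,0,0.154],[0.4,0,0,0,0.154],[0.4,0,0,0,0.154],[0.4,0,0,0,0.154],[0.4,0,0,0,0.154],[0.4,0,0,0,0.154],[0.4,0,0,0,0.154],[0.4,0,0,0,0.154],[0.4,0,0,0,0.154]]'; python3 -m jog '[[0.4,0,0,0,0.154],[0.4,0,0,0,0]]';  python3 go.py -.042 -.245 .026 -90; python3 -c "
from h import *;print(env.get_obs()['qpos'])
from m import *;from go import loc
c=snap('top','t2.png');P,reg=measure(c);r=rect(reg(205,305,218,275,.05,.07));print(r,loc([r[0]/1e3,r[1]/1e3]))"
```

```text
time_s: 8.63
tool_pos: [0.486, -0.0548, 0.1028]
tool_rot: [178.8, 0.0, -65.0]
force: [0.9, -0.3, -0.7]
grip_width: 0.0346
grasp_force: 0.0
time_s: 8.8
tool_pos: [0.4851, -0.0544, 0.0997]
tool_rot: [178.4, 0.1, -66.0]
force: [-0.5, 0.5, -0.4]
grip_width: 0.0352
grasp_force: 0.0
at [-118.5 -239.1] world tgt [ 0.561 -0.066] turn 0.637 (max .159/row) then xyz [ 0.294 -3.823  3.684]
[-5.41536003e+00  5.02937352e+00  8.59509717e+00  1.12694271e+02
 -1.06645780e-01  6.38331980e+01 -1.52781658e+02]
(571.1696166992188, 45.240657806396484, 150.84677124023438, 79.0423583984375, 87.28031921386719) [-0.04079842 -0.13280394]
```

View pics/t2.png

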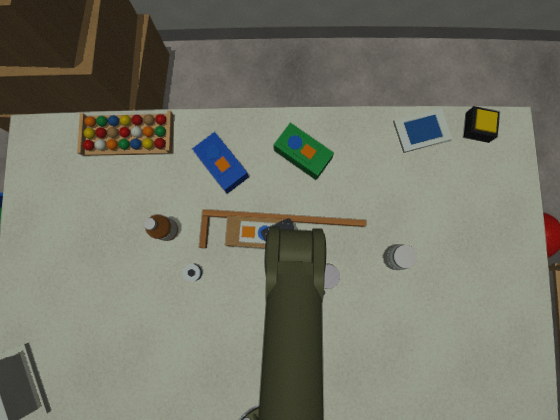

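Turning this way runs joint 7 to its limit, so I'll turn the other way.

```bash
python3 -m jog '[[0.4,0,0,-0.5,-0.154],[0.4,0,0,-0.5,-0.154],[0.4,0,0,0,-0.154],[0.4,0,0,0,-0.154],[0.4,0,0,0,-0.154],[0.4,0,0,0,-0.154],[0.4,0,0,0,-0.154],[0.4,0,0,0,-0.154],[0.4,0,0,0,-0.154],[0.4,0,0,0,-0.154],[0.4,0,0,0,-0.154],[0.4,0,0,0,-0.154]]'; python3 -m jog '[[0.4,0,0,0,-0.154],[0.4,0,0,0,-0.154],[0.4,0,0,0,-0.154],[0.4,0,0,0,-0.154],[0.4,0,0,0,-0.154],[0.4,0,0,0,-0.154],[0.4,0,0,0,-0.154],[0.4,0,0,0,-0.154],[0.4,0,0,0,-0.154],[0.4,0,0,0,-0.154]]';  python3 go.py -.042 -.245 .026 90; python3 -c "
from h import *;print(env.get_obs()['qpos'])"
```

```text
time_s: 9.85
tool_pos: [0.4855, -0.055, 0.1201]
tool_rot: [180.0, 1.6, 17.5]
force: [0.1, -0.5, 0.2]
grip_width: 0.0344
grasp_force: 0.0
time_s: 10.68
tool_pos: [0.4855, -0.055, 0.1202]
tool_rot: [-178.5, 0.6, 86.8]
force: [0.1, -0.2, -0.1]
grip_width: 0.0352
grasp_force: 0.0
at [-118.  -239.7] world tgt [ 0.561 -0.066] turn 0.031 (max .159/row) then xyz [-0.265  3.802  4.708]
[  1.18284252   3.99909018   1.80280258 111.18107582   0.47788537
  66.2983026   -0.45848813]
```

```bash
python3 -m jog '[[0.4,-0.1,0.8,0,0.031],[0.4,-0.1,0.8,0,0],[0.4,0,0.8,0,0],[0.4,0,0.8,0,0],[0.4,0,0.6,0.5,0],[0.4,0,0,1,0],[0.4,0,0,1,0],[0.4,0,0,1,0],[0.4,0,0,0.8,0],[0.4,0,0,0.3,0],[0.4,0,0,0,0]]';  python3 go.py -.042 -.245 .026 90; python3 -c "
from m import *;from go import loc
c=snap('top');P,reg=measure(c);r=rect(reg(205,305,218,275,.05,.07));print(r,loc([r[0]/1e3,r[1]/1e3]))"
```

```text
time_s: 11.6
tool_pos: [0.5567, -0.0659, 0.0243]
tool_rot: [-178.3, 0.5, 85.0]
force: [0.2, 0.6, 0.8]
grip_width: 0.0348
grasp_force: 0.0
at [ -46.2 -244.8] world tgt [ 0.561 -0.066] turn -0.008 (max .159/row) then xyz [-0.012  0.211 -0.085]
(570.415771484375, 56.75416564941406, 128.4680938720703, 78.49360656738281, 89.07975006103516) [-0.04248317 -0.12138944]
```

```bash
python3 -m jog '[[0.4,0.4,0.2,0,0],[0.4,0.4,0,0,0],[0.4,0.2,0,0,0],[0.4,0.2,0,0,0],[0.4,0.2,0,0,0],[0.4,0.2,0,0,0],[0.4,0.2,0,0,0],[0.4,0.2,0,0,0],[0.4,0.2,0,0,0],[0.4,0.2,0,0,0],[0.4,0.2,0,0,0],[0.4,0.2,0,0,0]]'; python3 -m jog '[[0.4,0.2,0,0,0],[0.4,0.2,0,0,0],[0.4,0.2,0,0,0],[0.4,0.2,0,0,0],[0.4,0,0,0,0]]'; python3 go.py -.042 -.162 .026 90; python3 -c "
from m import *;from go import loc
c=snap('top','t3.png');P,reg=measure(c);r=rect(reg(205,305,218,275,.05,.07));print(r,loc([r[0]/1e3,r[1]/1e3]))"
```

```text
time_s: 12.65
tool_pos: [0.5667, -0.01, 0.025]
tool_rot: [-178.4, 0.6, 85.0]
force: [-0.3, -2.7, 2.3]
grip_width: 0.0347
grasp_force: 1.6
time_s: 13.07
tool_pos: [0.5681, 0.0071, 0.0248]
tool_rot: [-178.4, 0.6, 85.1]
force: [-1.1, -0.9, 0.3]
grip_width: 0.0353
grasp_force: 0.2
at [ -40.7 -171. ] world tgt [0.568 0.016] turn -0.006 (max .159/row) then xyz [ 0.451 -0.063 -0.061]
(574.3277587890625, 132.96011352539062, 76.678955078125, 72.79937744140625, 87.96257781982422) [-0.04476198 -0.04511719]
```

View pics/t3.png

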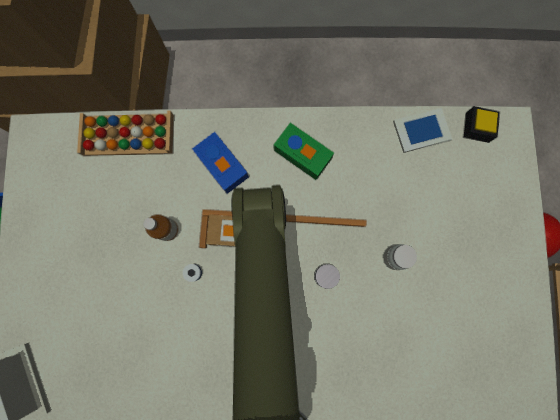

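The carton's end at (208,230) is now a few millimetres short of the short batten, and its long side still lies along the long one. I'll creep the rest.

```bash
python3 -m jog '[[0.4,0.1,0,0,0],[0.4,0.1,0,0,0],[0.4,0.05,0,0,0],[0.4,0.05,0,0,0],[0.4,0,0,0,0]]'; python3 -m jog '[[0.4,0.05,0,0,0],[0.4,0.05,0,0,0],[0.4,0,0,0,0]]';python3 -m jog '[[0.4,0.05,0,0,0],[0.4,0,0,0,0]]';python3 -m jog '[[0.4,0.05,0,0,0],[0.4,0,0,0,0]]';  python3 go.py -.042 -.162 .026 90
```

```text
time_s: 13.53
tool_pos: [0.5684, 0.0118, 0.0246]
tool_rot: [-178.4, 0.6, 85.0]
force: [-1.6, -2.1, -0.5]
grip_width: 0.0353
grasp_force: 0.7
time_s: 13.78
tool_pos: [0.5686, 0.0139, 0.0246]
tool_rot: [-178.4, 0.6, 85.0]
force: [-1.3, -1.4, 0.4]
grip_width: 0.035
grasp_force: 0.8
time_s: 13.95
tool_pos: [0.5687, 0.0148, 0.0247]
tool_rot: [-178.4, 0.6, 85.0]
force: [-1.0, -1.7, -0.8]
grip_width: 0.0349
grasp_force: 0.7
time_s: 14.12
tool_pos: [0.5689, 0.0155, 0.0247]
tool_rot: [-178.4, 0.6, 85.0]
force: [-1.0, -2.2, -0.6]
grip_width: 0.0352
grasp_force: 0.9
at [ -40.6 -162.6] world tgt [0.568 0.016] turn -0.007 (max .159/row) then xyz [ 0.032 -0.068 -0.067]
```

```bash
python3 -m jog '[[0.4,0.05,0,0,0],[0.4,0,0,0,0]]'; python3 -m jog '[[0.4,0.05,0,0,0],[0.4,0,0,0,0]]';python3 -m jog '[[0.4,0.05,0,0,0],[0.4,0,0,0,0]]'
```

```text
time_s: 14.28
tool_pos: [0.569, 0.0156, 0.0248]
tool_rot: [-178.4, 0.7, 85.0]
force: [-0.8, -3.6, 0.1]
grip_width: 0.0347
grasp_force: 2.0
time_s: 14.45
tool_pos: [0.5691, 0.0156, 0.0248]
tool_rot: [-178.5, 0.8, 85.0]
force: [-0.7, -6.0, 0.6]
grip_width: 0.0347
grasp_force: 2.9
time_s: 14.62
tool_pos: [0.5692, 0.0156, 0.0249]
tool_rot: [-178.5, 0.8, 84.9]
force: [-0.4, -7.9, 0.7]
grip_width: 0.0349
grasp_force: 3.7
```

```bash
python3 -m jog '[[0.4,-0.3,0,0,0],[0.4,-0.7,0,0,0],[0.4,-1,0,-0.5,0],[0.4,-0.5,0,-1,0],[0.4,-1,-0.5,-1,0],[0.4,-1,-1,-1,0],[0.4,-1,-1,-1,0],[0.4,-1,-1,0,0.154],[0.4,-1,-1,0,0.154],[0.4,-1,-0.5,0,0.154],[0.4,0,0,0,0.154],[0.4,0,0,0,0.08]]'; python3 -c "
from m import *;from go import loc
c=snap('top');im=c['color'][195:300,180:400,::-1]
cv2.imwrite('pics/crop4.png',cv2.resize(im,None,fx=3.5,fy=3.5,interpolation=cv2.INTER_CUBIC))
P,reg=measure(c);r=rect(reg(200,305,215,275,.05,.07));print(r,loc([r[0]/1e3,r[1]/1e3]))
print(env.get_obs()['qpos'])"; python3 go.py -.182 -.389 .12 54
```

```text
time_s: 15.62
tool_pos: [0.4509, -0.1353, 0.12]
tool_rot: [-179.0, 1.2, 53.2]
force: [0.7, 0.8, 0.1]
grip_width: 0.0348
grasp_force: 0.0
(576.768798828125, 103.1918716430664, 150.43728637695312, 80.83052062988281, 84.96647644042969) [-0.0399157  -0.07458955]
[  5.09889035   1.61799803   7.8479088  113.71320389   0.54085197
  66.03701739 -24.00475432]
at [-145.6 -321.9] world tgt [ 0.41  -0.199] turn 0.087 (max .159/row) then xyz [-3.787  0.5   -0.   ]
```

View pics/crop4.png

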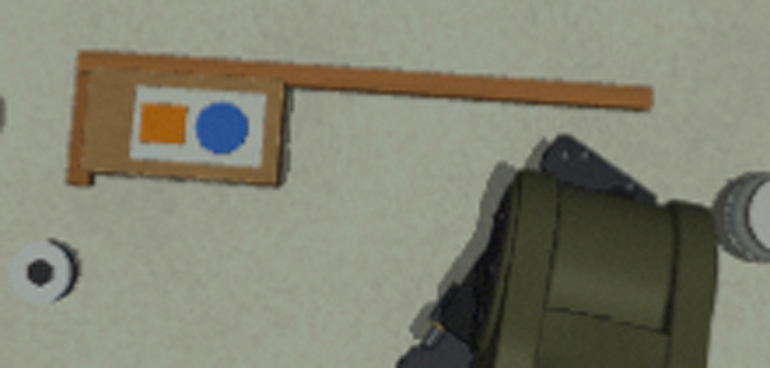

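The carton sits flush: its brown end lies against the short batten at crop (85,120), its long side along the batten at (180,75), and the spool at (42,270) is untouched. Next comes the tin.

```bash
python3 -m jog '[[0.4,-0.8,0.1,0,0.087],[0.4,-1,0.1,0,0],[0.4,-1,0.1,0,0],[0.4,-1,0.1,0,0],[0.4,0,0.1,0.5,0],[0.4,0,0,1,0],[0.4,0,0,1,0],[0.4,0,0,1,0],[0.4,0,0,0.7,0],[0.4,0,0,0.3,0],[0.4,0,0,0,0]]'; python3 -c "
from m import *;from go import loc
c=snap('top');P,reg=measure(c);p=reg(300,350,255,295,.05,.066);print(len(p),(p.min(0)+p.max(0))/2,np.ptp(p,0));a=snap('scene');P,reg=measure(a);p=reg(255,300,120,165,.056,.066);print(len(p),loc(np.array(cv2.minEnclosingCircle((p*1000).astype(np.float32))[0])/1e3),cv2.minEnclosingCircle((p*1000).astype(np.float32)))"; python3 go.py -.182 -.389 .026 54
```

```text
time_s: 16.58
tool_pos: [0.4075, -0.1998, 0.0297]
tool_rot: [-178.9, 1.4, 49.9]
force: [0.2, -0.1, 0.6]
grip_width: 0.0349
grasp_force: 0.0
480 [ 0.45192835 -0.14835607] [0.06291282 0.06347654]
387 [-0.14756914 -0.3559869 ] ((446.65716552734375, -168.5519256591797), 53.23967361450195)
at [-182.6 -391.1] world tgt [ 0.41  -0.199] turn 0.011 (max .159/row) then xyz [ 0.102 -0.039  0.277]
```

```bash
python3 -m jog '[[0.4,0.4,0,0.25,0],[0.4,0.4,0,0,0],[0.4,0.2,0,0,0],[0.4,0.2,0,0,0],[0.4,0.3,0,0,0],[0.4,0.3,0,0,0],[0.4,0.3,0,0,0],[0.4,0.3,0,0,0],[0.4,0.3,0,0,0],[0.4,0.3,0,0,0],[0.4,0.3,0,0,0],[0.4,0.3,0,0,0]]';python3 -m jog '[[0.4,0.3,0,0,0],[0.4,0.3,0,0,0],[0.4,0.3,0,0,0],[0.4,0.3,0,0,0],[0.4,0.3,0,0,0],[0.4,0.3,0,0,0],[0.4,0.3,0,0,0],[0.4,0.2,0,0,0],[0.4,0.2,0,0,0],[0.4,0,0,0,0]]'
cat > tin.py <<'E'
from m import *;from go import loc
T=np.eye(3)
for n in('scene','top'):
    c=snap(n);P,_=measure(c);z=P[...,2]
    m=(z>.052)&(z<.068)
    L=np.apply_along_axis(lambda p:loc(p),2,P)
    m&=(L[...,0]>-.2)&(L[...,0]<-.001)&(L[...,1]<-.153)&(L[...,1]>-.38)
    s=c['color'].astype(int);sat=s.max(-1)-s.min(-1);m&=(sat<25)&(s.max(-1)>70)
    n_,lab,st,_=cv2.connectedComponentsWithStats(m.astype(np.uint8))
    if n_<2: print(n,'none');continue
    k=1+st[1:,4].argmax();p=L[lab==k]*1000
    print(n,len(p),'enc',cv2.minEnclosingCircle(p.astype(np.float32)),'min',p.min(0),'max',p.max(0))
E
python3 tin.py; python3 go.py -.054 -.213 .026 54
```

```text
time_s: 17.68
tool_pos: [0.4548, -0.1458, 0.0244]
tool_rot: [-179.1, 1.4, 49.8]
force: [-2.0, -0.7, 2.1]
grip_width: 0.0348
grasp_force: 1.4
time_s: 18.52
tool_pos: [0.4875, -0.107, 0.0231]
tool_rot: [-179.1, 1.4, 49.8]
force: [0.1, -0.9, 1.0]
grip_width: 0.0348
grasp_force: 0.3
scene 174 enc ((-84.83822631835938, -253.09024047851562), 29.532108306884766) min [-111.23457564 -269.333875  ] max [ -58.82582754 -230.39105571]
top 126 enc ((-85.30091857910156, -244.47482299804688), 26.484806060791016) min [-110.99563023 -251.3393218 ] max [ -59.60619997 -228.47045536]
at [-112.3 -291.7] world tgt [ 0.552 -0.034] turn 0.01 (max .159/row) then xyz [ 4.899  0.047 -0.153]
```

```bash
python3 -m jog '[[0.4,0.2,0,-0.1,0],[0.4,0.3,0,-0.05,0],[0.4,0.3,0,0,0],[0.4,0.3,0,0,0],[0.4,0.3,0,0,0],[0.4,0.3,0,0,0],[0.4,0.3,0,0,0],[0.4,0.3,0,0,0],[0.4,0.3,0,0,0],[0.4,0.3,0,0,0],[0.4,0.3,0,0,0],[0.4,0.3,0,0,0]]';python3 -m jog '[[0.4,0.2,0,0,0],[0.4,0.2,0,0,0],[0.4,0.2,0,0,0],[0.4,0.1,0,0,0],[0.4,0,0,0,0]]'; python3 tin.py; python3 go.py -.054 -.213 .026 54;python3 -c "
from h import *
c=snap('scene');im=c['color'][120:270,200:400,::-1]
cv2.imwrite('pics/crop5.png',cv2.resize(im,None,fx=4,fy=4,interpolation=cv2.INTER_CUBIC))"
```

```text
time_s: 19.62
tool_pos: [0.5324, -0.0541, 0.0244]
tool_rot: [-179.1, 1.4, 49.8]
force: [-1.4, -0.7, -0.8]
grip_width: 0.0349
grasp_force: 0.5
time_s: 20.03
tool_pos: [0.5414, -0.0434, 0.024]
tool_rot: [-179.1, 1.4, 49.8]
force: [-1.5, 0.5, -0.7]
grip_width: 0.0346
grasp_force: 0.3
scene 196 enc ((-37.4018440246582, -184.87557983398438), 29.99339485168457) min [ -64.72429676 -199.82779828] max [ -10.07939209 -162.7650036 ]
top none
at [ -63.5 -223.9] world tgt [ 0.552 -0.034] turn 0.009 (max .159/row) then xyz [ 0.723  0.064 -0.097]
```

View pics/crop5.png

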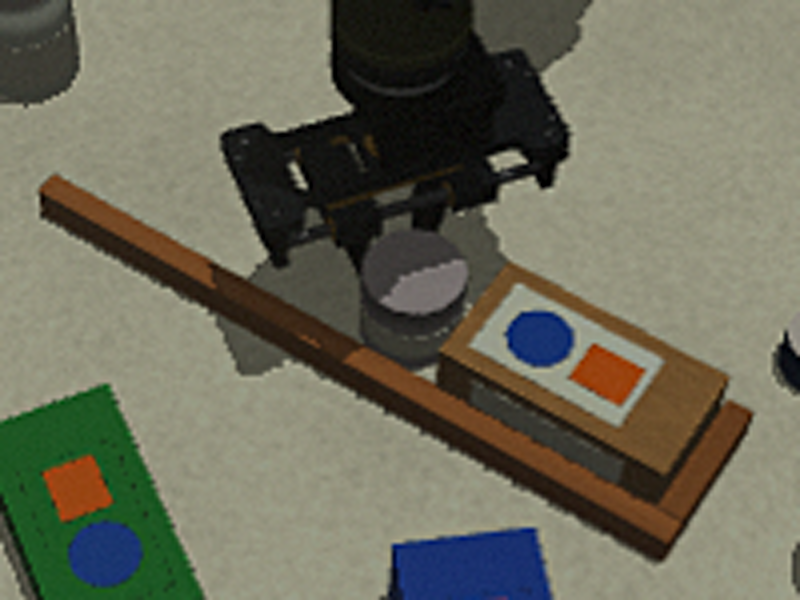

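The tin at crop (413,290) is a small gap short of both the batten and the carton end (440,350). I'll creep on along the diagonal.

```bash
python3 -m jog '[[0.4,0.15,0,-0.05,0],[0.4,0.15,0,0,0],[0.4,0.1,0,0,0],[0.4,0.1,0,0,0],[0.4,0,0,0,0]]'; for i in 1; do :; done; python3 -m jog '[[0.4,0.05,0,0,0],[0.4,0,0,0,0]]';python3 -m jog '[[0.4,0.05,0,0,0],[0.4,0,0,0,0]]';python3 -m jog '[[0.4,0.05,0,0,0],[0.4,0,0,0,0]]'; python3 tin.py; python3 go.py -.054 -.213 .026 54
```

```text
time_s: 20.6
tool_pos: [0.5478, -0.0357, 0.0248]
tool_rot: [-179.1, 1.4, 49.8]
force: [-0.8, -0.9, -1.7]
grip_width: 0.0347
grasp_force: 0.4
time_s: 20.77
tool_pos: [0.5482, -0.0354, 0.0247]
tool_rot: [-179.1, 1.4, 49.8]
force: [-1.2, -1.0, -0.6]
grip_width: 0.0349
grasp_force: 0.4
time_s: 20.93
tool_pos: [0.5488, -0.0347, 0.0248]
tool_rot: [-179.1, 1.4, 49.8]
force: [-1.4, 0.3, -0.2]
grip_width: 0.0348
grasp_force: 0.6
time_s: 21.1
tool_pos: [0.5495, -0.0338, 0.0247]
tool_rot: [-179.1, 1.4, 49.8]
force: [0.1, -0.4, -0.2]
grip_width: 0.0348
grasp_force: 0.5
scene 200 enc ((-30.943740844726562, -174.6798095703125), 29.445384979248047) min [ -57.76846669 -189.04944339] max [  -2.18430521 -153.45104857]
top none
at [ -56.  -213.4] world tgt [ 0.552 -0.034] turn 0.01 (max .159/row) then xyz [ 0.075  0.067 -0.064]
```

```bash
python3 -m jog '[[0.4,0.05,0,0,0],[0.4,0,0,0,0]]'; python3 -m jog '[[0.4,0.05,0,0,0],[0.4,0,0,0,0]]';python3 -m jog '[[0.4,0.05,0,0,0],[0.4,0,0,0,0]]';python3 -m jog '[[0.4,0.05,0,0,0],[0.4,0,0,0,0]]'; python3 tin.py; python3 go.py -.054 -.213 .026 54
```

```text
time_s: 21.37
tool_pos: [0.5501, -0.0333, 0.0247]
tool_rot: [-179.1, 1.4, 49.8]
force: [-0.6, -1.7, -1.1]
grip_width: 0.0348
grasp_force: 0.6
time_s: 21.53
tool_pos: [0.5504, -0.0331, 0.0246]
tool_rot: [-179.1, 1.5, 49.8]
force: [-2.3, -4.1, -0.1]
grip_width: 0.0346
grasp_force: 1.5
time_s: 21.7
tool_pos: [0.5507, -0.0331, 0.0245]
tool_rot: [-179.1, 1.5, 49.7]
force: [-1.5, -4.4, 0.9]
grip_width: 0.0345
grasp_force: 2.4
time_s: 21.87
tool_pos: [0.5507, -0.0331, 0.0244]
tool_rot: [-179.1, 1.6, 49.7]
force: [-4.0, -5.6, 1.7]
grip_width: 0.035
grasp_force: 3.1
scene 185 enc ((-29.43138885498047, -171.41603088378906), 28.74525260925293) min [ -56.57337078 -186.95059399] max [  -2.25952361 -153.8423701 ]
top none
at [ -54.8 -212.5] world tgt [ 0.552 -0.034] turn 0.008 (max .159/row) then xyz [ 0.004  0.045 -0.079]
```

```bash
python3 -m jog '[[0.4,0.04,0.05,0,0],[0.4,0,0,0,0]]'; python3 -m jog '[[0.4,-0.05,0,0,0],[0.4,-0.1,0,0,0],[0.4,-0.2,0,0,0],[0.4,-0.5,0,0,0],[0.4,-1,0,0,0],[0.4,-1,0,-0.5,0],[0.4,-1,0,-1,0],[0.4,-1,0,-1,0],[0.4,-1,0,-1,0],[0.4,-1,0,-1,0],[0.4,-1,0,0,0],[0.4,0,0,0,0]]';python3 tin.py; python3 -c "
from m import *;from go import loc
c=snap('top');im=c['color'][200:290,180:330,::-1]
cv2.imwrite('pics/crop6.png',cv2.resize(im,None,fx=5,fy=5,interpolation=cv2.INTER_CUBIC))
P,reg=measure(c);L=np.apply_along_axis(loc,2,P);m=(P[...,2]>.05)&(P[...,2]<.07)&(L[...,0]>-.1)&(L[...,0]<.02)&(L[...,1]>-.148)&(L[...,1]<.03);print(rect(L[m]))
a=snap('scene');im=a['color'][150:270,270:400,::-1]
cv2.imwrite('pics/crop7.png',cv2.resize(im,None,fx=5,fy=5,interpolation=cv2.INTER_CUBIC))"
```

```text
time_s: 22.13
tool_pos: [0.5515, -0.0333, 0.0243]
tool_rot: [-179.0, 1.7, 49.7]
force: [-5.4, -5.6, 2.3]
grip_width: 0.0351
grasp_force: 3.6
time_s: 23.13
tool_pos: [0.4531, -0.1539, 0.1203]
tool_rot: [-179.3, 1.4, 49.5]
force: [-0.8, -0.6, -0.1]
grip_width: 0.0347
grasp_force: 0.0
scene 442 enc ((-32.67319869995117, -183.9257354736328), 32.3277702331543) min [ -63.8706916  -216.16414533] max [  -1.83455374 -153.00133678]
top 438 enc ((-32.16961669921875, -181.6135711669922), 31.82445526123047) min [ -63.87855114 -212.24805498] max [  -2.37772021 -153.09166752]
(-39.76625442504883, -73.4576644897461, 80.6219482421875, 149.07115173339844, 0.2083258330821991)
```

View pics/crop6.png

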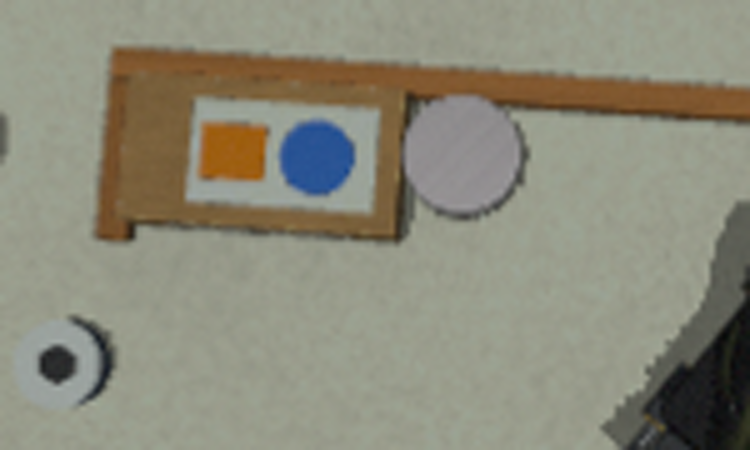

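View pics/crop7.png

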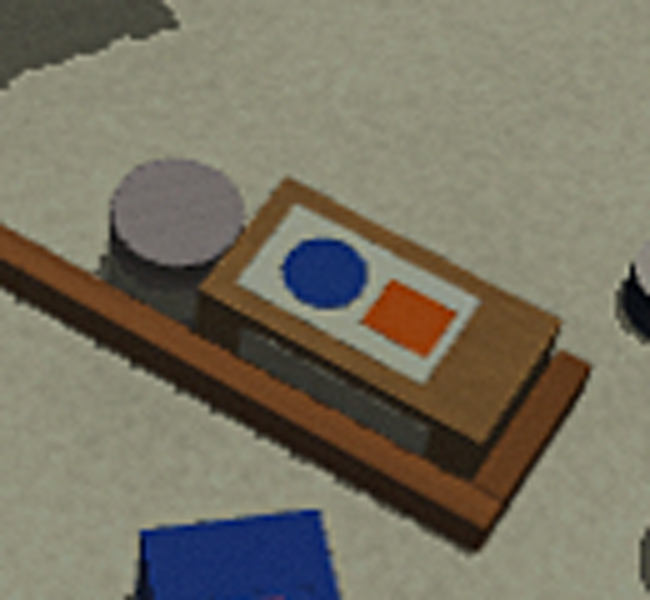

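The tin at top crop (463,155) touches the carton end (405,155) and the long batten (465,97). The depth fit puts its centre at (−32.2, −181.6) mm against an ideal of (−32, −182). The carton is still seated and square, and the hand is clear.

```bash
python3 -c "
from cell import env
print(env.sign_off())"
```

```text
the job is handed in; nothing more can be done
None
```

The job is handed in at about 23 s of the 67 s allowed: the carton is flush in the batten corner, the tin touches both the long batten and the carton's free end, the hand is clear, and I never touched the bottle, jar or spool.

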